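Snap the puppet onto the film stage and tug-test it

ROBOT

A 6-joint arm with a two-finger parallel gripper is mounted at the origin on the work surface. World frame = base frame: x ahead of the robot, y to its left, z up, the work surface at z = 0. Lengths are in m, angles in degrees, forces in N, time in s.
With the tool pointing down it reaches from about 0.35 to 0.875 m from the base axis. Payload 4.2 kg.
Tool frame: the origin (TCP) lies midway between the tips of the shut fingers; the grasp point (between the pads) lies 19 mm behind it; z points along the fingers, y is the line along which they close (so a half turn about z gives the same grasp; the last joint's range is limited). The gripper opens to 87 mm and grips with 3 to 60 N. Pads are 19 mm wide; open, the fingers measure 117 mm over their backs; the gripper's body (75 mm by 190 mm) begins 51 mm behind the grasp point.
Start: joints at [80.936, 22.042, 0.453, 0, -68.411, -14.817], TCP at [0.253, 0.571, 0.223] pointing down, gripper open.
Joint ranges: [-179.83, 179.83], [-69.29, 118.12], [-61.27, 80.66], [-181.25, 117.63], [-171.15, -9.14], [-177.46, 177.46]. Speed limits (degrees/s): [159.86, 159.86, 180, 180, 180, 180].

INTERFACE

Orientations are given as [roll, pitch, yaw] about the fixed x, y, z axes, in that order (R = Rz(yaw) Ry(pitch) Rx(roll)).
In Python, from workcell import env gives the robot as it stands. The module is installed in compiled form; this text tells all that it offers. Calls block until the motion is done:
- env.goto(position, orientation): joint-space move of the TCP to a pose.
- env.move_straight(position, rotation=None, rate=0.15, force_limit=None): straight line of the TCP; rotation=None keeps the orientation; rate is the mean speed in m/s. With force_limit (N) it stops when the force on the tool has changed by that much, and returns True; else False.
- env.set_joints(angles): joint-space move.
- env.gripper_to(opening, grasp_force=None): opening from 0.0 (shut) to 1.0 (fully open); grasp_force is the grip in N (None keeps the last); returns when the fingers have stopped.
- env.dwell(seconds).
- env.inverse_kinematics(position, orientation): joint angles nearest the present ones, or None.
- env.read_state(): the state.
- env.grab_frame(name): name is "scene" or "top"; returns a dict with "image" (384x512x3 uint8, blue, green, red), "fx", "fy", "cx", "cy" (pixels), "D" ([k1, k2, p1, p2, k3] as OpenCV has them; the pictures are not rectified), "position" and "orientation" of the camera in the world. Camera axes: x right, y up, looking along -z (the intrinsics and any distortion apply to the point x, -y, -z); pixel columns grow to the right and rows downward; lengths in m; the calibration is good to about 2 mm. A picture is of the moment at which its call begins. There is no depth.
A pose or a line that the arm cannot do raises env.Unreachable and nothing moves.
- env.close_job(): hands the job in; it is judged then, once.
Trained networks look in a picture, given as the dict that the camera call returned (one of the last four; its "shot" number tells which), for a name from the list of things; names that differ only in an ending like _2 or _b are one class to them, and where a whole thing is asked for, a point or a joint stands for the part that bears it (a point fixed in the world has none). Each returns a list of dicts, best first, with "score" (0 to 1); they miss things now and then, are a little off and sometimes report something else, mostly with a low value. They report only what shows in the picture. A call takes as long as a camera call. They do not tell look-alikes from the thing itself.
- env.search_frame(picture, thing): "xyz" ([x, y, z] in m, in world coordinates, good to about 4 mm: the middle of the surface that is visible of it).
- env.trace(picture, thing): "mask" (384x512 bool, what is visible of it).
The state is a dict: "clock": time; "joint_positions": joint angles; "qvel": joint speeds; "joint_torque": joint torques, N m; "position": TCP position; "tool_rot": TCP orientation; "force": force on the tool from outside, world axes, zero at the start; "wrist_torque": the same for the moment, N m; "opening": opening from 0.0 (shut) to 1.0 (fully open); "finger_force": force on a finger pad.
Only numpy, scipy, OpenCV 4.12 (cv2) and the standard library are available. Lean on these libraries where they do the work, as an engineer would, in place of code of your own. Each camera call takes 0.05 s, during which the arm holds its last target. There are 200 camera calls.

TASK

Take the toy figure with the red hat out of the prop tray and press its peg straight down into the orange snap socket of the little film stage until its base is fully home and flush. Then, still holding it, tug it straight up with about 10 newtons for a good second to confirm that the catch holds, never pulling with more than 15 newtons so that it does not come out; let it settle back flush and leave it standing there on its own. Press no harder than 40 newtons, and leave the other two figures in their places.

Things in the scene. Friction and masses are not known exactly. Their poses are not given: they have to be found in the camera images.
- red_head (a point): Centre of the head (the part to grip) of the loose toy figure with the RED hat, yellow shirt, blue trousers; about 90 g. The head is an upright round drum 40 mm in diameter, 36 mm high, with a hat above it (brim 46 mm wide; hat top 31 mm above this point). z is up along the figure. The peg is round: yaw is free. The head is hard; grip firmly (60 N or so), as it can slip when the catch snaps.
- red_foot (a point): Centre of the underside of that figure's round black base (44 mm diameter, 5 mm thick), 77 mm below the head centre. Under it a grey peg 38 mm long: 18 mm thick shoulder, 9 mm neck, 18 mm bulb, a rounded, tapering tip. At the start the peg stands loosely in a 24 mm hole of the tray, base resting on the tray top, 42 mm above the table.
- blue_head (a point): Centre of the head of the figure with the BLUE hat, same shape and size; must stay in the tray. Hat tops are 150 mm above the table there.
- green_head (a point): Centre of the head of the figure with the GREEN hat, same shape; must stay in the tray. The three figures stand in a row 100 mm apart, in any order: finger room is greatest across the row.
- socket_mouth (a point): Centre of the mouth of the snap socket, level with the stage's top, 44 to 56 mm above the table: a 21 mm hole in an orange plate 60 mm square. z points up out of the hole, x and y along the stage's sides.
- stage: Fixed film stage, a green and wood platform 180 x 180 mm, origin 46 mm under its top's middle. Sprung jaws in its socket snap behind the peg's bulb: pressing in takes 12 to 18 N, most with the base 13 to 17 mm from home; then it draws in until the base meets the plate. Once home it has 1 to 2 mm of free play upward, then the catch resists by about 5 N per mm and lets go at about 17 N.
- socket (a joint): Vertical give (m) of the orange socket plate on its stiff rubber mount: 0 at rest, positive when pulled up, negative when pressed, 0.05 mm per newton (10 N of pull lifts it 0.5 mm). Too small to be read in the measured value; it is what the pull and press are judged by.
Things that resemble listed ones, but are neither listed nor needed, are in the scene too. Several things look just like the part that bears red_head: the one meant starts farthest to the robot's left.

How it is judged:
By the outcome, as a careful person would: the job done as asked, in the order asked, and still so for the second after the job is handed in, with the robot touching nothing.
It also fails if it takes over 54 s, if anything falls off the work surface, if the arm or the gripper's body presses on something with over 40 N, if the wrist force passes 120 N, or if a joint passes its speed limit or range.

## Working session

There is one attempt and no reset: what is moved stays moved. The work goes in short steps, each a Python script; the robot and the scene stay as the last script left them, time stands still between calls to the robot, and variables do not carry over. Pictures are saved under pics/ and viewed, at most 10 in all, crops included, and the job is handed in when it is done.

```bash
mkdir -p pics
python3 - <<'E'
from workcell import env
import cv2,numpy as np
ims=[]
for n in("scene","top"):
    p=env.grab_frame(n); ims.append(p["image"])
    print(n,p["fx"],p["fy"],p["cx"],p["cy"],p["D"],p["position"],p["orientation"])
    for t in("red_head","red_foot","blue_head","green_head","socket_mouth","stage"):
        print(t,[(np.round(d["xyz"],3).tolist(),round(d["score"],2)) for d in env.search_frame(p,t)])
for n,i in zip(("scene","top"),ims): cv2.imwrite(f"pics/{n}0.png",cv2.resize(i,(800,600),interpolation=cv2.INTER_CUBIC))
print(env.read_state())
E
```

```text
scene 460.7908878496538 460.7908878496538 254.60001644187196 185.8347341011122 [-0.14196064  0.          0.          0.          0.        ] [0.95115885 0.57784573 0.92125746] [ 44.54776408   0.8210043  148.04327064]
red_head [([0.608, -0.374, 0.106], 0.97), ([0.446, -0.26, 0.123], 0.71), ([0.501, -0.475, 0.092], 0.64), ([0.488, -0.398, 0.102], 0.62)]
red_foot [([0.606, -0.369, 0.112], 0.89), ([0.444, -0.258, 0.124], 0.83), ([0.502, -0.477, 0.093], 0.77), ([0.483, -0.397, 0.101], 0.6)]
blue_head [([0.512, -0.068, 0.12], 0.9)]
green_head [([0.478, -0.163, 0.119], 0.81)]
socket_mouth [([0.569, 0.222, 0.043], 0.86)]
stage [([0.576, 0.244, 0.048], 0.89)]
top 416.2027479678707 416.2027479678707 254.7702001948231 185.8719949163163 [0.03263561 0.         0.         0.         0.        ] [ 0.41886091 -0.1271337   1.19023647] [  6.95979528   0.4562916  -89.57927787]
red_head [([0.477, -0.395, 0.139], 0.97), ([0.436, -0.26, 0.138], 0.76), ([0.493, -0.481, 0.135], 0.73), ([0.592, -0.376, 0.132], 0.56)]
red_foot [([0.496, -0.483, 0.136], 0.97), ([0.438, -0.265, 0.144], 0.8), ([0.591, -0.377, 0.
[... 264 characters left out ...]
9], 0.95)]
{'clock': 0.7, 'joint_positions': array([ 8.09382018e+01,  2.20389948e+01,  4.53927718e-01, -1.83015989e-03,
       -6.84118643e+01, -1.48142248e+01]), 'qvel': array([-0.21548261,  0.0727333 , -0.03396623, -0.0522593 , -0.08257527,
       -0.02708547]), 'joint_torque': array([ 3.16710784e-04, -3.90328038e+01,  1.87588656e+01,  4.22353595e+00,
        1.55441574e-02, -2.62458667e-05]), 'position': array([0.25295887, 0.57149831, 0.22258255]), 'tool_rot': array([-1.79997468e+02,  2.42986034e-03, -2.38766962e+01]), 'force': array([-0.15988749, -1.0033342 , -0.16237777]), 'wrist_torque': array([ 0.00805112, -0.01707884,  0.04609596]), 'finger_force': 0.0, 'opening': 0.9998809793671493}
```

View pics/scene0.png

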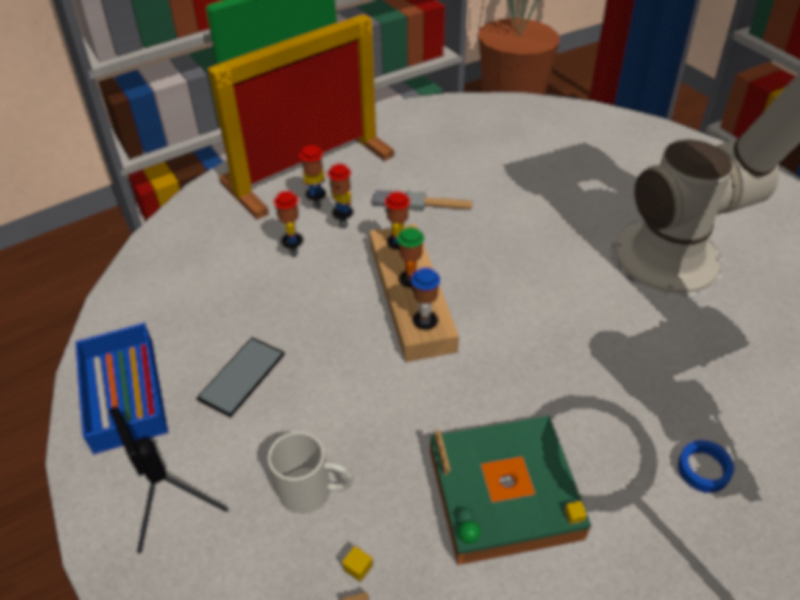

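View pics/top0.png

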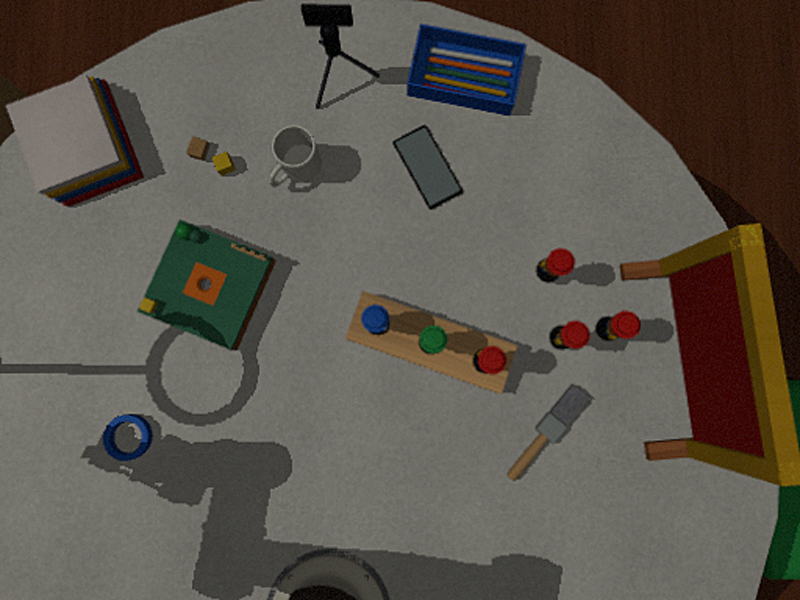

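The red-hat candidates in the top view are (490,360) in the tray and (560,263), (572,335) and (625,325) on the table. The tray one, at y≈-0.26, is farthest left (the others are at y<-0.37), and it is the one in the tray. I'll confirm it with an enlarged crop and also measure the socket hole.

```bash
cat > h.py <<'E'
from workcell import env
import cv2,numpy as np
from scipy.spatial.transform import Rotation as R
def cam(p):
    K=np.array([[p["fx"],0,p["cx"]],[0,p["fy"],p["cy"]],[0,0,1]]);M=R.from_euler("xyz",p["orientation"],degrees=True).as_matrix()
    return K,np.array(p["D"]),M,np.array(p["position"])
def proj(p,X):
    K,D,M,c=cam(p);q=(np.atleast_2d(X)-c)@M*[1,-1,-1]
    return cv2.projectPoints(q.reshape(-1,1,3),np.zeros(3),np.zeros(3),K,D)[0].reshape(-1,2)
def ray(p,uv):
    K,D,M,c=cam(p);u=cv2.undistortPoints(np.array([[uv]],float),K,D)[0,0]
    d=M@np.array([u[0],-u[1],-1]);return c,d/np.linalg.norm(d)
def atz(p,uv,z):
    c,d=ray(p,uv);return c+d*(z-c[2])/d[2]
def tri(rs):
    A=sum(np.eye(3)-np.outer(d,d) for c,d in rs);b=sum((np.eye(3)-np.outer(d,d))@c for c,d in rs)
    return np.linalg.solve(A,b)
def blob(im,kind,near,r=40):
    """centroid of saturated colour blob nearest 'near'"""
    h=cv2.cvtColor(im,cv2.COLOR_BGR2HSV);H,S,V=[h[...,i].astype(int) for i in range(3)]
    m={"red":((H<5)|(H>174))&(S>190)&(V>70),"orange":(H>5)&(H<16)&(S>200)&(V>120)}[kind].astype(np.uint8)
    n,l,s,c=cv2.connectedComponentsWithStats(m)
    k=min([i for i in range(1,n) if s[i,4]>15],key=lambda i:np.hypot(*(c[i]-near)))
    return c[k],s[k],l==k
E
python3 - <<'E'
from h import *
P={n:env.grab_frame(n) for n in("scene","top")}
f=.64
rh={"scene":(397*f,200*f),"top":(490*f,360*f)};so={"scene":(507*f,480*f),"top":(205*f,284*f)}
rs=[];tiles=[]
for n,p in P.items():
    c,s,m=blob(p["image"],"red",rh[n]);print(n,"hat",c,s,atz(p,c,.142));rs.append(ray(p,c))
    c,s,m=blob(p["image"],"orange",so[n]);
    cs=max(cv2.findContours(m.astype(np.uint8),0,2)[0],key=cv2.contourArea)
    q=cv2.approxPolyDP(cv2.convexHull(cs),4,True)[:,0]
    print(n,"plate",c,s,q.tolist(),[np.round(atz(p,x,.05),4).tolist() for x in q], atz(p,q.mean(0),.05))
    for u in(rh[n],so[n]):
        x,y=int(u[0]),int(u[1]);tiles.append(cv2.resize(p["image"][y-30:y+30,x-40:x+40],(400,300),interpolation=cv2.INTER_CUBIC))
print(tri(rs))
cv2.imwrite("pics/c1.png",np.vstack([np.hstack(tiles[:2]),np.hstack(tiles[2:])]))
E
```

```text
scene hat [253.80327869 128.66393443] [247 124  14  10 122] [ 0.44134835 -0.26457296  0.142     ]
scene plate [324.5122807  306.09473684] [309 293  32  28 570] [[333, 293], [340, 315], [316, 320], [309, 297]] [[0.5375, 0.2132, 0.05], [0.5584, 0.2637, 0.05], [0.6077, 0.2453, 0.05], [0.5872, 0.1927, 0.05]] [0.5729852  0.22908381 0.05      ]
top hat [314.27659574 230.18297872] [306 222  18  17 235] [ 0.43613796 -0.26739817  0.142     ]
top plate [130.74269006 181.29239766] [118 168  27  27 342] [[144, 176], [136, 194], [118, 187], [126, 168]] [[0.5836, 0.1897, 0.05], [0.5334, 0.2097, 0.05], [0.5525, 0.26, 0.05], [0.6056, 0.2404, 0.05]] [0.56867034 0.22497521 0.05      ]
[ 0.43727797 -0.26879614  0.13728106]
```

View pics/c1.png

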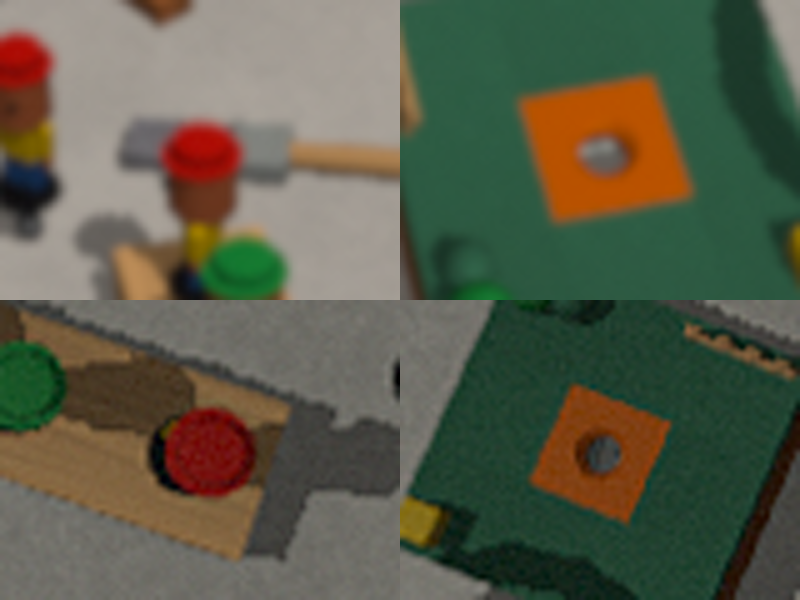

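The crop shows a red hat over a yellow shirt and blue trousers at tray pixel (314,230) in the top view, and the socket is clear. The target is confirmed. I'll centre it with a soft grip along the row, then take the firm grip across the row.

Run:
```python
from h import *
x,y=.4375,-.268
Ya,Yb=-108.7,-18.7   # across row, along row
def rep(t):
    s=env.read_state();print(t,round(s["clock"],2),np.round(s["position"],4),np.round(s["tool_rot"],1),np.round(s["force"],2),round(s["opening"],3),round(s["finger_force"],1),np.round(s["joint_positions"][5],1))
env.gripper_to(.78)
env.goto([x,y,.20],[180,0,Yb]);rep("above")
print(env.move_straight([x,y,.100],rate=.12,force_limit=8));rep("down")
env.gripper_to(0,3);rep("soft")
env.gripper_to(.78)
print(env.move_straight([x,y,.185],rate=.2,force_limit=8))
env.goto([x,y,.185],[180,0,Ya])
env.gripper_to(.9)
print(env.move_straight([x,y,.100],rate=.12,force_limit=8));rep("down2")
env.gripper_to(0,60);rep("grip")
```

```text
above 4.48 [ 0.4379 -0.2676  0.2   ] [-180.    -0.   -18.6] [ 0.17 -0.17  1.61] 0.777 0.0 84.6
False
down 5.47 [ 0.4381 -0.2682  0.1006] [ 1.80e+02 -1.00e-01 -1.87e+01] [-0.43 -0.43  0.02] 0.781 0.0 84.6
soft 6.0 [ 0.4377 -0.2682  0.1003] [180.   -0.  -18.7] [0.52 0.27 0.82] 0.522 3.0 84.6
False
False
down2 10.07 [ 0.4381 -0.2682  0.1006] [-179.9   -0.  -108.7] [ 0.05 -0.18  0.29] 0.901 0.0 -5.4
grip 10.81 [ 0.4375 -0.268   0.0999] [ 180.    -0.  -108.7] [ 0.49 -0.83 -0.15] 0.487 61.6 -5.4
```

Run:
```python
from h import *
def rep(t):
    s=env.read_state();print(t,round(s["clock"],2),np.round(s["position"],4),np.round(s["tool_rot"],1),np.round(s["force"],2),round(s["opening"],3),round(s["finger_force"],1))
rep("0")
env.move_straight([.4375,-.268,.29],rate=.2);rep("up")
env.goto([.570,.2267,.29],[180,0,-55.0])
X=[.570,.2267,.025+.044+.038-.019+.077]
env.move_straight(X,rate=.15);env.dwell(.2);rep("hover")
t=[]
for n in("scene","top"):
    p=env.grab_frame(n);im=p["image"].copy();s=env.read_state()["position"]
    hx=s+[0,0,.019]
    pr=proj(p,[hx,hx-[0,0,.077],hx-[0,0,.115],[.570,.2267,.044]]);print(n,np.round(pr,1).tolist())
    cx,cy=pr[1:].mean(0).astype(int);cx=max(cx,40)
    c=im[cy-45:cy+45,cx-30:cx+30];k=400/60
    c=cv2.resize(c,(400,600),interpolation=cv2.INTER_CUBIC)
    for u in pr: cv2.drawMarker(c,tuple(((u-[cx-30,cy-45]+.5)*k).astype(int).tolist()),(255,0,255),0,12,1)
    t.append(c);print("crop0",cx-30,cy-45)
    cv2.imwrite(f"pics/raw_{n}.png",im)
cv2.imwrite("pics/hover.png",np.hstack(t))
```

```text
0 10.81 [ 0.4375 -0.268   0.0999] [ 180.    -0.  -108.7] [ 0.49 -0.83 -0.15] 0.487 61.6
up 11.91 [ 0.4368 -0.2676  0.2886] [ 179.8    0.  -108.7] [ 0.04  0.56 -0.4 ] 0.492 61.6
hover 14.95 [0.5704 0.227  0.1661] [-179.9   -0.   -55. ] [ 0.49 -0.43 -0.53] 0.487 61.6
scene [[331.9, 269.1], [327.7, 290.5], [325.8, 300.1], [324.6, 306.2]]
crop0 296 253
top [[113.5, 173.3], [123.6, 177.8], [128.1, 179.7], [131.1, 181.1]]
crop0 97 134
```

View pics/hover.png

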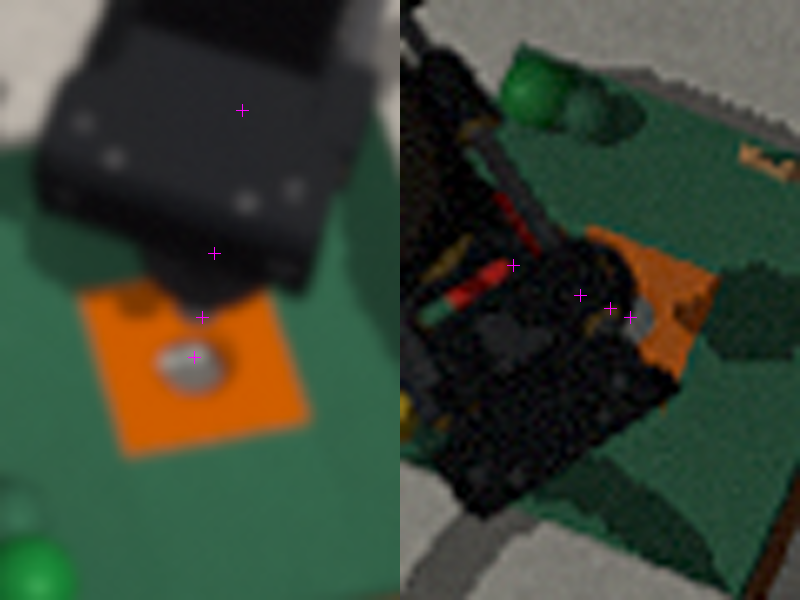

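The scene view shows the hole at (325,307), but the near finger hides the peg. I'll turn the tool 90° so the scene camera sees the peg.

Run:
```python
from h import *
env.goto([.570,.2267,.165],[180,0,-145.0]);env.dwell(.2)
s=env.read_state();print(round(s["clock"],2),s["position"],s["tool_rot"],s["opening"],s["force"],s["joint_positions"])
p=env.grab_frame("scene");im=p["image"];hx=s["position"]+[0,0,.019]
pr=proj(p,[hx,hx-[0,0,.077],hx-[0,0,.115],[.570,.2267,.044]]);print(pr.tolist())
x0,y0=285,245
c=cv2.resize(im[y0:y0+75,x0:x0+80],(640,600),interpolation=cv2.INTER_CUBIC)
for u in pr: cv2.drawMarker(c,tuple(((u-[x0,y0]+.5)*8).astype(int).tolist()),(255,0,255),0,12,1)
t=np.linspace(0,2*np.pi,60)[:,None];ring=lambda o,r:o+np.hstack([r*np.cos(t),r*np.sin(t),0*t])
for o,r in((hx-[0,0,.077],.022),(hx-[0,0,.077-.0],.009),(np.array([.570,.2267,.044]),.0105)):
    for u in proj(p,ring(o,r)): cv2.circle(c,tuple(((u-[x0,y0]+.5)*8).astype(int).tolist()),1,(255,255,0),-1)
cv2.imwrite("pics/hover2.png",c)
```

```text
16.65 [0.57002404 0.22669798 0.16502981] [-1.79999125e+02  3.31295856e-03 -1.44987943e+02] 0.4874179592540065 [-0.12895076  1.04072844 -0.18579691] [ 3.67875744e+01  2.34619250e+01 -5.97620673e+00  1.12261908e-03
 -6.05585840e+01 -9.17760689e+01]
[[331.9373394568582, 269.21852770497406], [327.738866714726, 290.5899164831306], [325.835153507888, 300.17447672069636], [324.6460275846152, 306.1706173463995]]
```

View pics/hover2.png

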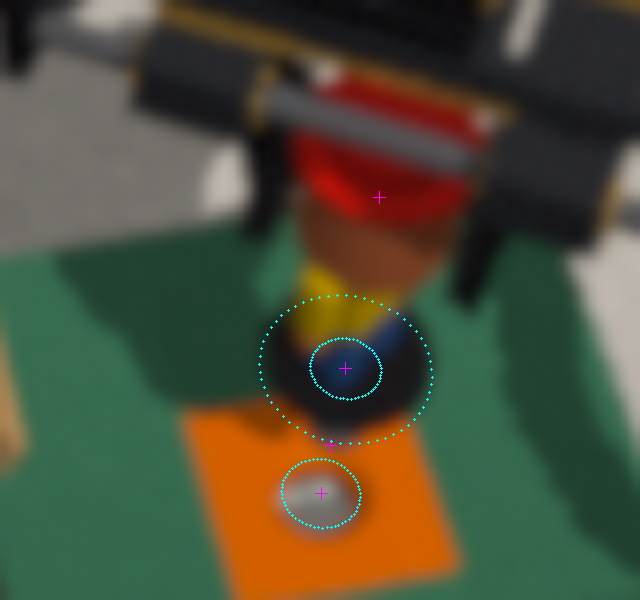

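The held base sits about where predicted, within about 1 px (3 mm away from the camera), and the hole is at (325,307). I'll nudge the target 1 to 2 mm toward the camera and lower it with force sensing.

Run:
```python
from h import *
def rep(t):
    s=env.read_state();print(t,round(s["clock"],2),np.round(s["position"],4),np.round(s["force"],2),np.round(s["wrist_torque"],2),round(s["opening"],3))
env.move_straight([.571,.228,.152],rate=.08);env.dwell(.2);rep("pre")
print(env.move_straight([.571,.228,.128],rate=.03,force_limit=4));env.dwell(.2);rep("in?")
```

```text
pre 17.22 [0.5712 0.2281 0.1523] [ 0.07  0.   -1.15] [ 0.12 -0.13  0.01] 0.487
False
in? 18.37 [0.5711 0.2281 0.1282] [-1.23  0.55 -0.63] [ 0.1  -0.12  0.04] 0.491
```

Run:
```python
from h import *
def rep(t):
    s=env.read_state();print(t,round(s["clock"],2),np.round(s["position"],4),np.round(s["force"],2),np.round(s["wrist_torque"],2),round(s["opening"],3));return s
z=.128
while z>.096:
    z-=.002
    hit=env.move_straight([.571,.228,z],rate=.02,force_limit=22);s=rep(hit)
    if hit or s["force"][2]>24: break
```

```text
False 18.62 [0.5709 0.2279 0.1258] [ 0.02  0.   -1.05] [ 0.11 -0.08  0.05] 0.489
False 18.87 [0.571  0.228  0.1238] [-0.09  0.71 -0.14] [ 0.14 -0.13  0.  ] 0.488
False 19.12 [0.5713 0.2281 0.1223] [-0.15 -0.44  1.91] [ 0.01 -0.26  0.04] 0.49
False 19.37 [0.5717 0.2282 0.1209] [-0.15 -0.94  4.46] [-0.04 -0.23 -0.02] 0.489
False 19.62 [0.5721 0.2284 0.1195] [0.34 0.08 6.89] [-0.07 -0.25  0.01] 0.486
False 19.87 [0.5727 0.2287 0.1184] [-0.28 -0.49  8.48] [-0.03 -0.16 -0.01] 0.485
False 20.12 [0.5732 0.2289 0.117 ] [-0.2   0.04 11.49] [-0.05 -0.16 -0.  ] 0.486
False 20.37 [0.5732 0.2288 0.1151] [ 0.77 -0.29 10.48] [-0.11 -0.19 -0.06] 0.486
False 20.62 [0.5721 0.2282 0.1114] [ 0.84 -0.75  2.92] [-0.34 -0.43  0.01] 0.489
False 20.87 [0.5693 0.2273 0.1055] [ 0.18  0.52 -5.52] [ 0.18 -0.31 -0.01] 0.485
False 21.12 [0.5707 0.228  0.1054] [-0.35  0.69 -3.71] [ 0.19 -0.2  -0.03] 0.49
False 21.37 [0.5712 0.2281 0.1043] [-0.15 -0.01  0.26] [ 0.06 -0.15  0.02] 0.485
False 21.62 [0.5716 0.2282 0.1028] [-0.03 -0.62  1.83] [ 0.05 -0.2   0.02] 0.489
False 21.87 [0.5721 0.2285 0.1024] [-2.13 -0.75  8.67] [-0.05  0.36  0.03] 0.483
False 22.12 [0.5728 0.2289 0.1021] [-3.42 -0.59 14.62] [-0.04  0.78 -0.03] 0.49
False 22.37 [0.5736 0.2293 0.1019] [-4.12 -0.14 20.73] [-0.06  1.26  0.01] 0.49
```

Snapped in: peak 11.5 N, then drawn in, and the base is hard home at TCP z≈0.102. That gives a plate height of about 0.0445, which fits. Now the tug, in small steps.

Run:
```python
from h import *
def f(n=4):
    v=[]
    for _ in range(n):
        s=env.read_state();v.append(s["force"][2]);env.dwell(.03)
    return np.mean(v),s
def rep(t):
    m,s=f();print(t,round(s["clock"],2),np.round(s["position"],4),np.round(s["force"],2),"fz",round(m,2),round(s["opening"],3));return m
M=lambda z,r=.01:env.move_straight([.571,.228,z],rate=r)
M(.1015,.02);rep("unload")
z=.1025;M(z);m=rep("zero")
while m>-10.3 and z<.116:
    z+=.0005 if m<-3 else .001
    if m<-8.5: z-=.0002
    M(z);m=rep(round(z,4))
for _ in range(7): env.dwell(.13);m=rep("hold")
z0=z
for zz in (z-.002,z-.004,.1025,.1005): M(zz,.015)
rep("back")
```

```text
unload 22.89 [0.5715 0.2283 0.1025] [-1.47 -0.48  6.29] fz 6.88 0.49
zero 23.27 [0.5712 0.2282 0.1026] [-0.46 -0.08  4.58] fz 4.33 0.487
0.1035 23.66 [0.5706 0.2278 0.1029] [-0.16 -0.    0.23] fz 0.89 0.488
0.1045 24.04 [0.5708 0.2279 0.1042] [-0.21  0.51 -0.63] fz -0.91 0.479
0.1055 24.43 [0.5708 0.228  0.1052] [-0.61  0.31 -2.47] fz -2.46 0.491
0.1065 24.81 [0.5706 0.2279 0.1059] [ 0.02  1.08 -5.85] fz -5.6 0.485
0.107 25.19 [0.5705 0.2278 0.1063] [ 1.46  0.   -8.74] fz -8.65 0.487
0.1073 25.57 [0.5706 0.2279 0.1068] [  0.36   1.18 -10.92] fz -10.78 0.487
hold 25.84 [0.5707 0.2279 0.107 ] [ -0.9    0.04 -11.46] fz -11.79 0.485
hold 26.11 [0.5708 0.2279 0.1071] [  0.03   0.63 -12.79] fz -12.36 0.486
hold 26.38 [0.5709 0.2279 0.1071] [  0.02   0.36 -12.75] fz -12.41 0.485
hold 26.64 [0.5709 0.228  0.1072] [ -0.42   0.92 -11.91] fz -12.69 0.487
hold 26.91 [0.571  0.228  0.1072] [ -1.05   0.75 -13.2 ] fz -13.35 0.487
hold 27.18 [0.571  0.228  0.1073] [ -0.22   1.6  -12.26] fz -12.77 0.488
hold 27.44 [0.571  0.228  0.1073] [ -0.04   0.32 -13.62] fz -13.14 0.486
back 28.68 [0.5721 0.2285 0.1026] [-1.55  0.14  5.62] fz 6.32 0.488
```

The pull crept up to about 12 N net as the arm settled. It stayed under 15 N, but I'll repeat it with feedback held at 10 N, so the second is clearly right.

Run:
```python
from h import *
def f(n=3):
    v=[]
    for _ in range(n):
        s=env.read_state();v.append(s["force"][2]);env.dwell(.02)
    return np.mean(v),s
M=lambda z,r=.01:env.move_straight([.571,.228,z],rate=r)
M(.1055,.02);env.dwell(.15);z=.1060;n=0;L=[]
t0=None
while n<45:
    M(z);m,s=f();L.append((round(s["clock"],2),round(m,1)));n+=1
    z+=float(np.clip((m+10.7)*.00015,-.0006,.0005))
    if m<-9.5 and t0 is None: t0=s["clock"]
    if t0 and s["clock"]-t0>2.0: break
    if s["clock"]>36: break
print(L)
for zz in (z-.002,.1035,.1015): M(zz,.015)
env.dwell(.2)
m,s=f();print("back",s["clock"],s["position"],m,s["force"])
M(.1028);env.dwell(.2);m,s=f();print("rel",s["clock"],s["position"],m,s["force"])
```

```text
[(29.54, np.float64(-4.6)), (29.84, np.float64(-6.4)), (30.14, np.float64(-8.8)), (30.44, np.float64(-11.0)), (30.74, np.float64(-11.7)), (31.04, np.float64(-11.8)), (31.34, np.float64(-11.5)), (31.64, np.float64(-11.2)), (31.94, np.float64(-10.3)), (32.24, np.float64(-10.6)), (32.54, np.float64(-10.6))]
back 33.6083 [0.57193774 0.22836056 0.10256515] 5.231538453886222 [ 1.36080396 -0.69876625  5.42024997]
rel 34.1417 [0.57095846 0.228036   0.10272615] 2.5102733924544753 [ 0.64453624 -0.06522511  1.66266189]
```

Held at about 10 N for 2 s, and it is back home at z=0.1026. Now I'll release, retreat and check.

Run:
```python
from h import *
env.gripper_to(.85);env.dwell(.2)
s=env.read_state();print(s["position"],s["force"],s["opening"])
p=s["position"]
print(env.move_straight([p[0],p[1],.24],rate=.12,force_limit=8))
env.goto([.45,-.02,.30],[180,0,-145]);env.dwell(.3)
s=env.read_state();print(s["clock"],s["position"],s["force"])
t=[]
for n in("scene","top"):
    p=env.grab_frame(n);u=proj(p,[.571,.228,.08])[0].astype(int);x,y=max(u[0],50),u[1]
    c=p["image"][y-50:y+50,x-50:x+50];t.append(cv2.resize(c,(400,400),interpolation=cv2.INTER_CUBIC))
    print(n,proj(p,[[.5705,.2275,.044+.0],[.5705,.2275,.121+.02]])-[x-50,y-50])
t2=[cv2.resize(env.grab_frame("scene")["image"],(260,195))]
cv2.imwrite("pics/end.png",np.vstack([np.hstack(t),np.pad(t2[0],((0,0),(0,540),(0,0)))]))
```

```text
[0.5710174  0.22801487 0.10282781] [-0.49048542 -0.76003851 -0.58635391] 0.8533583469650831
False
37.875 [ 0.45039088 -0.01939129  0.29951378] [-0.25886321  0.61541928  0.22873421]
scene [[48.68828951 58.5578182 ]
 [53.59223486 33.89969577]]
top [[54.7735365  52.8767598 ]
 [43.16090957 47.80318135]]
```

View pics/end.png

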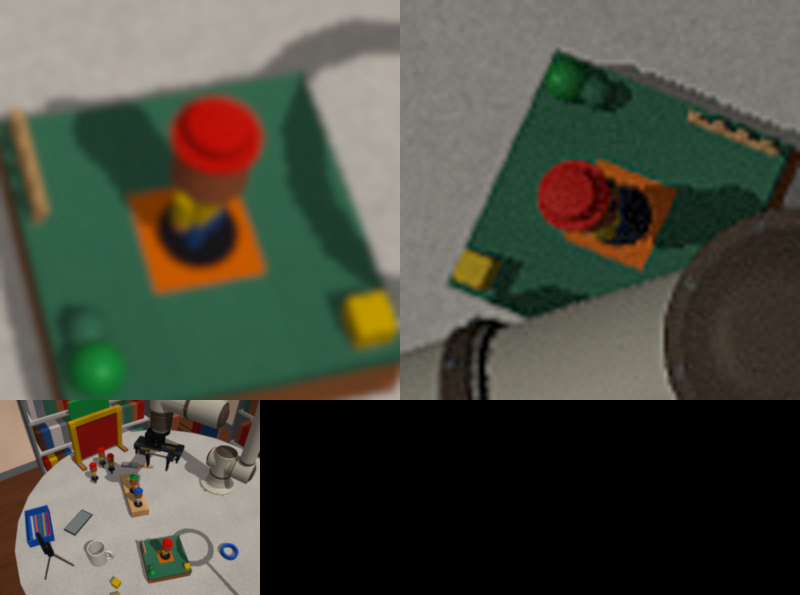

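The figure stands upright on the orange plate, with its base flush around (200,230) in the crop. The blue and green figures are still in the tray, and the arm is clear.

```bash
python3 -c "
from workcell import env
print(env.close_job())"
```

```text
the job is handed in; nothing more can be done
None
```

The red-hat figure is snapped flush into the orange socket (about 21 N peak press), held under tugs of about 10 N (an earlier tug crept to about 12.5 N), left standing on its own with the other two figures still in the tray, and the job is handed in at about 38 s.

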